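# Clamp an acrylic sample finger-tight under a thumbscrew

## Robot

A 6-joint arm with a two-finger parallel gripper is mounted at the origin on a cart in front of the work surface, level with it; the furniture and walls round the work are solid. World frame = base frame: x ahead of the robot, y to its left, z up, the work surface at z = 0. Lengths are in mm, angles in rad, forces in N, time in s.
With the tool pointing down it reaches from about 275 to 975 mm from the base axis. Payload 8.4 kg.
Tool frame: the origin (TCP) lies at the very end of the fingers, on their centre line; the grasp point (between the pads) lies 19 mm behind it; z points along the fingers, y is the line along which they close (so a half turn about z gives the same grasp; the last joint's range is limited). The gripper opens to 92 mm and grips with 3 to 60 N. Pads are 20 mm wide; open, the fingers measure 128 mm over their backs; the gripper's body (75 mm by 189 mm) begins 69 mm behind the grasp point.
Start: joints at [-1.301, 0.353, 1.633, -0, 1.155, -0.002], TCP at [167.789, -602.058, 214.583] pointing down, gripper open.
Joint ranges: [-2.63, 2.63], [-0.92, 2.1], [0.06, 2.66], [-1.3, 4.44], [0, 2.69], [-3.02, 3.02]. Speed limits (rad/s): [2.22, 2.22, 2.79, 3.14, 3.14, 3.14].

## Interface

Orientations are given as a unit quaternion [w, x, y, z].
In Python, from workcell import robot gives the robot as it stands. The module is installed in compiled form; this text tells all that it offers.
- The arm moves only by the tool drive_tool, never from a script. Its argument "rows" is one flat list of numbers, 7 for each row, row after row: the turn, a rotation vector about the world's x, y, z in degrees, then the shift along the world's x, y, z in cm, then the finger opening in cm, from 0 to 9.19. A call has 1 to 10 rows; each row is the pose to reach, as a shift and turn from the pose commanded when the call began; what a row does not reach only later rows make up. A row lasts 1/8 s, in which the tool goes at most 62.5 mm and 10.7 degrees, less where a joint would pass 70% of its speed; a pose out of reach is approached as far as the arm can. A call with a gripper value outside its range is refused whole. The fingers move at their own pace and stop on an object; "squeeze" is the grip in N (left out, the last holds). Time passes only in rows, so rows that repeat a pose let the fingers close. It gives the time, the measured TCP pose, the force, the opening and the grip force at its end, in the units of the state.
- robot.get_obs(): the state, without advancing time (a new reading comes with each control period).
- robot.snapshot(name): name is "scene" or "top" or "wrist"; returns (picture, depth): 384x512x3 uint8, red, green, blue; 384x512 float32, mm along the optical axis (not along the pixel's ray), 0 where there is no reading.
- robot.camera_info(name): a dict with "fx", "fy", "cx", "cy" (pixels), "eye" and "rotation" of the camera in the world. Camera axes: x right, y up, looking along -z (the intrinsics and any distortion apply to the point x, -y, -z); pixel columns grow to the right and rows downward; lengths in mm; the calibration is good to about 2 mm. A picture is of the moment at which its call begins: read the wrist's pose just before it. camera_info takes no time and is no camera call; for the wrist camera it gives the pose at the moment of the call.
- robot.hand_in(): hands the job in; it is judged then, once.
The state is a dict: "time": time; "joints": joint angles; "joint_vel": joint speeds; "joint_efforts": joint torques, N m; "position": TCP position; "orientation": TCP orientation; "contact_force": force on the tool from outside, world axes, zero at the start; "wrist_torque": the same for the moment, N m; "finger_gap": opening from 0.0 (shut) to 1.0 (fully open); "grasp_force": force on a finger pad.
Only numpy, scipy, OpenCV 4.12 (cv2) and the standard library are available. Lean on these libraries where they do the work, as an engineer would, in place of code of your own. Each camera call takes 0.05 s, during which the arm holds its last target. There are 200 camera calls.

## Task

Lay the clear acrylic block flat in the pocket of the sample clamp, swing the clamp arm round over it until the arm rests against its stop post, and turn the knurled thumbscrew clockwise until its foot seats on the block and the screw is finger-tight. Stop as soon as the resistance rises, for an overtightened screw marks the acrylic, and leave the other things on the bench where they are.

Things in the scene. Friction and masses are not known exactly. Their poses are not given: they have to be found in the camera images.
- block: the sample: a clear, frosted-looking acrylic block, 24 (own x) x 32 (own y) x 16 mm high, about 15 g, lying flat on the bench; origin at the centre of its underside, z up
- clamp_base: the sample clamp's fixed base: an aluminium plate 160 x 76 x 12 mm with a steel nest plate on it (52 x 60 mm, top 22 mm above the bench); origin on the bench under the pocket's centre, z up. Own +x runs from the pocket to the hinge post (16 mm thick, axis 75 mm from the pocket's centre). A 9 mm stop post, 64 mm high, stands at own (43, +11.5) mm
- nest (a point): centre of the pocket's floor, 19 mm above the bench. The pocket is 3 mm deep, 36 mm along the base's x and 28 mm along its y, its rim chamfered by 1 mm, so the block's 32 mm side must lie along the base's x; the block's top then stands 35 mm above the bench
- swing_arm: the clamp arm: an aluminium bar 14 mm wide, 52 to 64 mm above the bench, that swings level on the hinge post and stays where it is left (0.12 N m of friction); origin on the post's axis, own +x out along the bar, z up. It starts open, 1.5 to 1.95 rad anticlockwise (seen from above) of closed. Closed, it points along the base's -x, its side against the stop post, the screw over the pocket
- swing_tab (a point): middle of the bare tab at the arm's free end, 115 mm from the post's axis and 58 mm above the bench: push here to swing the arm. The tab reaches from 89 to 135 mm from the post, 14 mm wide, 12 mm thick
- screw_axis (a point): where the vertical axis of the thumbscrew leaves the bar's top face, 75 mm from the post, 64 mm above the bench. The arm carries the steel screw: a knurled round head 27 mm across and 17 mm high on a thin stem. The head's top is 98 to 93 mm above the bench, by how far the screw is in (93 mm: foot on the block). Clockwise from above lowers it on a steep thread, 2 mm per rad (12.6 mm a turn)
- screw_bush (a point): where the screw's axis leaves the bar's underside, 52 mm above the bench. Under it is the screw's round white foot, 16 mm wide, at first 5.2 to 1.4 mm above the block's top (0.7 to 2.6 rad). It turns freely at 0.05 N m; once the foot touches, the torque climbs, to about 0.15 N m finger-tight (some 0.2 rad on; a press of 30 N); at 0.25 N m (60 N) it marks the acrylic. With the screw at rest, friction hides up to 0.1 N m of this. It stays where it is left
- bush: bystander: white plastic bush, 26 mm across, 20 mm high; origin at the centre of its underside
- ring: bystander: low clear acrylic ring, 38 mm across, 12 mm high; origin at the centre of its underside
- slides: bystander: flat slide box, 60 x 152 x 26 mm; origin at the centre of its underside
Mind the look-alikes: they are no part of the job. There is more than one size of the clamp_base; the one meant has the size given above.

How it is judged (in metres and radians):
On the way, in this order (a step that is already met when the one before it is completed fails the run):
1. the block lies flat in the pocket, let go, with the arm still open (horizontal distance between block and nest below 0.004 m and z of block in the frame of nest below 0.0015 m and angle between the y axis of block and the x axis of clamp_base, either way round below 0.2 rad and contact force between the fingers and block below 0.1 N), for 0.2 s.
2. the arm is swung over the block against its stop post (horizontal distance between screw_axis and nest below 0.004 m), for 0.2 s.
3. the screw's foot is seated on the block and presses with more than 10 N (contact force between block and swing_arm above 10 N), for 0.2 s.
At the end, for the whole second after the job is handed in: The block lies flat in the pocket (within 4 mm of its centre, 0.2 rad of its direction), the arm is closed (screw axis within 4 mm of the pocket's centre), and the screw's foot presses on the block with 10 to 60 N (horizontal distance between each of block, screw_axis and nest below 0.004 m and z of block in the frame of nest below 0.0015 m and angle between the y axis of block and the x axis of clamp_base, either way round below 0.2 rad and angle between block's own z axis and vertical below 0.08 rad and contact force between block and swing_arm above 10 N); the robot touches nothing.
It fails at once if the screw is overtightened: it presses on the block with more than 60 N (contact force between block and swing_arm above 60 N).
It fails at once if a bystander is moved by more than 20 mm (distance of any of bush, ring, slides from where it was at the start of the episode above 0.02 m).
It also fails if it takes over 72 s, if anything falls off the work surface, if the arm or the gripper's body presses on something with over 40 N, if the wrist force passes 120 N, or if a joint passes its speed limit or range.

## Working session

There is one attempt and no reset: what is moved stays moved. The work goes in short steps, Python scripts to look and compute and a tool call to move; the robot and the scene stay as the last step left them, time stands still between calls to the robot, and variables do not carry over. Pictures are saved under pics/ and viewed, at most 10 in all, crops included, and the job is handed in when it is done.

Besides the shell and the picture viewer there is one more tool, called by a JSON object that holds its "api" and its "payload". drive_tool: Moves the arm, as the interface text tells. Its arguments: {"type":"object","properties":{"rows":{"type":"array","items":{"type":"number"}},"squeeze":{"type":"number"}},"required":["rows"]}

```bash
mkdir -p pics; cat > h.py <<'E'
import numpy as np,cv2
from workcell import robot
def snap(n,f=None):
    ci=robot.camera_info(n); p,d=robot.snapshot(n)
    if f: cv2.imwrite('pics/'+f,cv2.cvtColor(p,cv2.COLOR_RGB2BGR))
    return ci,p,d
def ray(ci,u,v):
    r=np.array([(u-ci['cx'])/ci['fx'],-(v-ci['cy'])/ci['fy'],-1.0]); return np.array(ci['rotation'])@r
def onz(ci,u,v,z):
    r=ray(ci,u,v); e=np.array(ci['eye']); return e+r*(z-e[2])/r[2]
def pt(ci,d,u,v):
    return np.array(ci['eye'])+ray(ci,u,v)*d[int(v),int(u)]
def proj(ci,P):
    c=np.array(ci['rotation']).T@(np.array(P)-np.array(ci['eye'])); return ci['cx']+ci['fx']*c[0]/-c[2], ci['cy']-ci['fy']*c[1]/-c[2]
E
python3 - <<'E'
from h import *
a=snap('top','top0.png');b=snap('scene','scene0.png')
print(a[0],b[0]); o=robot.get_obs(); print(o)
np.savez('t0.npz',p=a[1],d=a[2])
E
```

```text
{'fx': 366.3186049959534, 'fy': 366.3186049959534, 'cx': 257.024357988113, 'cy': 195.2577123114392, 'eye': array([ 424.28363026,   95.02585912, 1116.81791872]), 'rotation': array([ 0.71240157,  0.03179877, -0.04572474, -0.6995585 ])} {'fx': 394.08387446407596, 'fy': 394.08387446407596, 'cx': 259.91667170746445, 'cy': 194.9020193457879, 'eye': array([ 598.55717238, -752.62269162,  952.17921245]), 'rotation': array([0.92567891, 0.37662562, 0.00545103, 0.03524168])}
{'time': 0.1, 'joints': array([-1.30141797e+00,  3.53593062e-01,  1.63401013e+00, -2.19934509e-05,
        1.15519095e+00, -2.40229830e-03]), 'joint_vel': array([-0.00118783, -0.00139476, -0.00343177, -0.00062353, -0.00118515,
        0.00177374]), 'joint_efforts': array([ 1.91921094e-04, -5.94903767e+01, -3.34930086e+01,  6.98268553e-02,
        1.84361479e-02, -4.38221150e-05]), 'position': array([ 167.66048702, -601.66059683,  213.95114723]), 'orientation': array([-5.94063956e-04,  9.90780328e-01,  1.35476866e-01, -8.99230383e-05]), 'contact_force': array([ 0.9358832 , -0.51153188, -0.61155625]), 'wrist_torque': array([ 0.02860758,  0.02544223, -0.01305087]), 'grasp_force': 0.0, 'finger_gap': 0.9992865188512472}
```

View pics/top0.png

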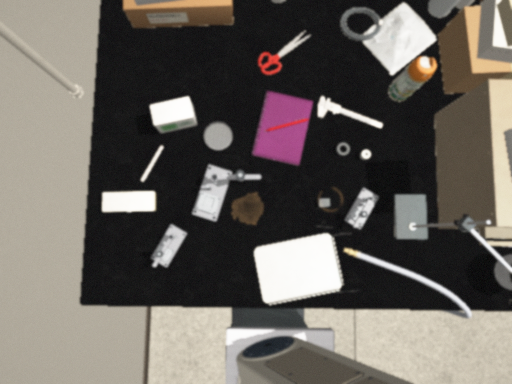

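View pics/scene0.png

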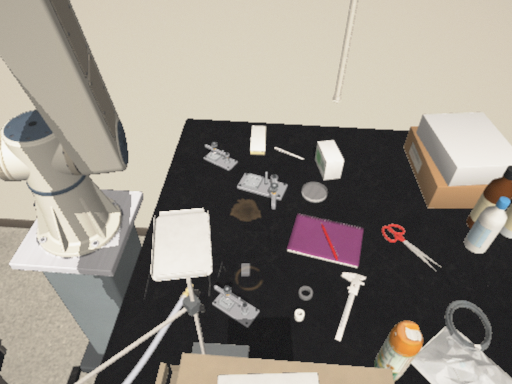

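```bash
sed -i 's/^from workcell.*/&\nfrom scipy.spatial.transform import Rotation as R\ndef Rm(ci): return R.from_quat(ci["rotation"],scalar_first=True).as_matrix()/; s/np.array(ci\[.rotation.\])/Rm(ci)/' h.py
python3 - <<'E'
from h import *
ci=robot.camera_info('top'); z=np.load('t0.npz');d=z['d'];p=z['p']
for n,u,v in [('clamp',212,192),('block',324,202),('arm tip',259,177),('c2',168,247),('c3',362,207),('slides',129,201),('table',300,200),('head',238,176)]:
    print(n,pt(ci,d,u,v).round(),onz(ci,u,v,0).round())
c=cv2.cvtColor(p,cv2.COLOR_RGB2BGR)
A=cv2.resize(c[155:235,180:275],None,fx=6,fy=6,interpolation=cv2.INTER_CUBIC)[:480,:570]
B=cv2.resize(c[180:235,305:340],None,fx=6,fy=6,interpolation=cv2.INTER_CUBIC)
o=np.zeros((480,800,3),np.uint8);o[:480,:570]=A;o[:330,580:790]=B
cv2.imwrite('pics/crop0.png',o)
E
```

```text
clamp [554. 211.  11.] [555. 212.   0.]
block [ 529. -129.   17.] [ 531. -132.    0.]
arm tip [594.  70.  62.] [604.  69.   0.]
c2 [386. 338.   5.] [386. 339.   0.]
c3 [ 517. -247.    9.] [ 517. -249.    0.]
slides [520. 455.  25.] [522. 463.   0.]
table [536. -58.  -2.] [535. -58.   0.]
head [590. 130.  99.] [606. 134.   0.]
```

View pics/crop0.png

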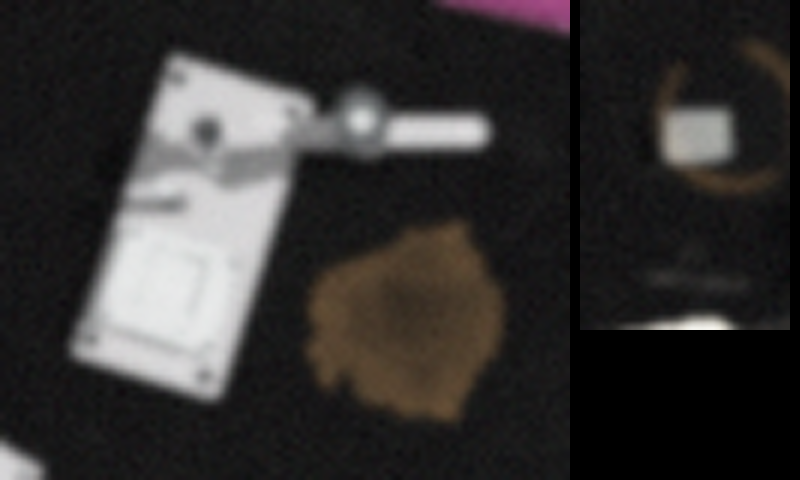

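```bash
python3 - <<'E'
from h import *
ci=robot.camera_info('top'); z=np.load('t0.npz');d=z['d'];p=z['p']
g=cv2.cvtColor(p,cv2.COLOR_RGB2GRAY)
def rect(x0,y0,x1,y1,h,t=90):
    m=np.zeros_like(g); m[y0:y1,x0:x1]=(g[y0:y1,x0:x1]>t)*255
    c=max(cv2.findContours(m,0,2)[0],key=cv2.contourArea)
    P=np.array([onz(ci,*q[0],h)[:2] for q in c],np.float32)
    r=cv2.minAreaRect(P);print(np.round(r[0],1),np.round(r[1],1),round(r[2],1)); return r
r=rect(313,192,335,212,16)
# base: exclude arm
rect(185,155,228,230,12,110)
# arm tab: 
rect(243,170,265,184,64,100)
m=[(u,v) for u in range(225,250) for v in range(165,190) if 88<pt(ci,d,u,v)[2]<105]
print(len(m),np.mean([pt(ci,d,*q) for q in m],0))
print(Rm(robot.camera_info('wrist')),robot.camera_info('wrist'))
print(R.from_quat(robot.get_obs()['orientation'],scalar_first=True).as_matrix())
E
```

```text
[ 527.6 -128.9] [27.4 30.9] 1.1
[552.6 210.8] [ 77.5 161.4] 73.6
[595.   90.8] [14.7 52.3] 1.2
75 [592.82275623 124.10357667  96.87177673]
[[ 0.26872216  0.93526429  0.23036735]
 [-0.96321697  0.26122464  0.06304569]
 [-0.00121325 -0.23883552  0.97105928]] {'fx': 319.79233344872347, 'fy': 319.79233344872347, 'cx': 252.01340089421768, 'cy': 188.763807631585, 'eye': array([ 232.14797823, -583.34044295,  383.91061972]), 'rotation': array([ 0.79072847, -0.09544402,  0.07321748, -0.60023172])}
[[ 9.63292021e-01  2.68455521e-01 -3.39151801e-04]
 [ 2.68455734e-01 -9.63291332e-01  1.15280878e-03]
 [-1.72241085e-05 -1.20153875e-03 -9.99999278e-01]]
```

```bash
python3 - <<'E'
from h import *
ci=robot.camera_info('top'); z=np.load('t0.npz');d=z['d']
v,u=np.mgrid[0:384:3,0:512:3]; u=u.ravel();v=v.ravel()
P=np.array([pt(ci,d,a,b) for a,b in zip(u,v)]); P=P[(d[v,u]>0)]
print('x rows 0..900 / y cols -700..500 : max z')
for x in range(900,-100,-75):
    print(x,[int(max(P[(abs(P[:,0]-x)<38)&(abs(P[:,1]-y)<38)][:,2],default=-99)) for y in range(500,-750,-75)])
E
```

```text
x rows 0..900 / y cols -700..500 : max z
900 [3, 4, 2, 2, 2, 2, 11, 9, 3, 2, 5, 190, 189, 2, 231, 203, -99]
825 [2, 83, 87, 87, 3, 4, 13, 16, 12, 10, 7, 162, 181, 273, 274, -99, -99]
750 [5, 5, 88, 89, 15, 8, 17, 19, 17, 3, 4, 5, 5, 274, 274, -99, -99]
675 [2, 5, 5, 2, 13, 4, 14, 16, 9, 15, 21, 4, 2, 296, 287, -99, -99]
600 [3, 9, 5, 10, 68, 101, 65, 4, 4, 4, 7, 3, 2, 273, 285, -99, -99]
525 [29, 28, 25, 25, 25, 3, 4, 3, 16, 16, 69, 12, 15, 273, 272, -99, -99]
450 [5, 4, 48, 48, 13, 5, 3, 21, 26, 49, 69, 12, 372, 287, 271, 3, 0]
375 [4, 4, 75, 10, 3, 3, 23, 24, 6, 26, 18, 18, 4, 291, 220, 60, 39]
300 [5, 4, 9, 4, 4, 5, 22, 8, 6, 24, 2, 19, 16, 18, 252, 84, 48]
225 [5, 3, 3, 4, 4, 4, 507, 556, 599, 3, 3, 5, 3, 16, 17, 2, 3]
150 [-99, -99, -99, -99, -99, 381, 485, 3, 4, 3, -99, -99, -99, -99, -52, -99, -99]
75 [-817, -816, -812, -809, -714, 4, -190, -194, 0, 0, -815, -816, -810, -822, -818, -818, -815]
0 [-809, -811, -806, -811, -721, 14, -99, -99, -99, -727, -808, -805, -811, -806, -813, -808, -806]
-75 [-813, -810, -815, -812, -811, -99, -99, -99, -99, -99, -825, -819, -813, -814, -811, -812, -810]
```

{"api": "drive_tool", "payload": {"rows": [0,0,0,0,5,0,9,0,0,0,0,10,0,9,0,0,0,0,16,0,8,0,0,0,0,22,0,7,0,0,0,1,28,0,6,0,0,0,5,33,0,6,0,0,10,10,37,0,6,0,0,20,15,41,0,6,0,0,30,20,44,0,6,0,0,40,26,46,0,6]}}

```text
time: 1.35
position: [428.0, -140.4, 214.7]
orientation: [0.0, 0.883, 0.469, -0.0]
contact_force: [0.3, -1.1, -0.1]
finger_gap: 0.655
grasp_force: 0.0
```

{"api": "drive_tool", "payload": {"rows": [0,0,10,4,0.5,-2,6,0,0,20,7,1,-3,6,0,0,30,10,1.3,-4,6,0,0,34.4,10,1.3,-4,6,0,0,34.4,10,1.3,-4,6,0,0,34.4,10,1.3,-4,6]}}

```text
time: 2.1
position: [526.4, -129.4, 174.6]
orientation: [-0.0, 0.708, 0.706, -0.0]
contact_force: [-0.5, 0.4, 0.1]
finger_gap: 0.652
grasp_force: 0.0
```

```bash
python3 - <<'E'
from h import *
print(robot.get_obs()['position'],robot.get_obs()['time'],robot.get_obs()['joints'])
ci,p,d=snap('wrist','w1.png'); np.savez('w1.npz',p=p,d=d)
u,v=proj(ci,[527.6,-128.9,16]);print(u,v, d[int(v),int(u)])
g=cv2.cvtColor(p,cv2.COLOR_RGB2GRAY); 
m=(g>90).astype(np.uint8)
n,l,s,c=cv2.connectedComponentsWithStats(m); print([ (s[i].tolist()) for i in range(1,n) if s[i,4]>300])
E
```

```text
[ 526.42171708 -129.42119078  174.55912717] 2.1 [-2.43836306e-01  2.68952777e-01  1.85052021e+00 -7.91166640e-07
  1.02238262e+00 -2.41368770e-01]
252.9858324861313 175.7438355862974 335.22736
[[0, 0, 169, 226, 31316], [377, 0, 129, 128, 11855], [503, 0, 9, 84, 337], [241, 159, 25, 32, 709], [488, 199, 24, 62, 573], [389, 211, 35, 33, 542], [113, 226, 20, 40, 411], [192, 230, 104, 54, 2963], [168, 349, 110, 8, 836]]
```

View pics/w1.png

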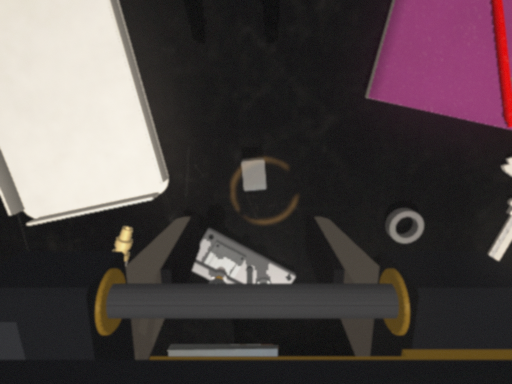

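```bash
cat >> h.py <<'E'
def rectm(ci,m,h,box):
    x0,y0,x1,y1=box; k=np.zeros(m.shape,np.uint8); k[y0:y1,x0:x1]=m[y0:y1,x0:x1]
    c=max(cv2.findContours(k,0,1)[0],key=cv2.contourArea)
    P=np.array([onz(ci,*q[0],h)[:2] for q in c],np.float32)
    r=cv2.minAreaRect(P); print(np.round(r[0],1),np.round(r[1],1),round(r[2],1)); return r
E
python3 - <<'E'
from h import *
ci=robot.camera_info('wrist'); z=np.load('w1.npz');p=z['p'];d=z['d']
g=cv2.cvtColor(p,cv2.COLOR_RGB2GRAY)
print(g[155:195:2,253],g[175,236:270])
for t in(90,115,135): rectm(ci,(g>t)*1,16,(236,150,272,196))
print(pt(ci,d,253,175),pt(ci,d,253,165),robot.get_obs()['orientation'])
E
```

```text
[ 23  41  86 142 148 143 138 138 137 138 138 139 137 137 138 142 144 135
  51  27] [ 77  73  70  65  57  62 101 129 136 139 136 136 137 136 136 136 136 138
 139 139 138 138 137 137 137 138 137 138 131 103  58  30  29  28]
[ 528. -128.] [24.6 32.9] 4.5
[ 528.2 -128. ] [22.8 31.2] 5.5
[ 528.1 -128. ] [22.1 29.6] 4.4
[ 527.71612316 -128.45646779   14.70817342] [ 527.72462415 -117.64752246   15.72401951] [3.05796834e-05 7.07882591e-01 7.06330119e-01 2.06566304e-05]
```

{"api": "drive_tool", "payload": {"rows": [0,0,4.6,0.1,0.13,-6,6,0,0,4.6,0.1,0.13,-12,6,0,0,4.6,0.1,0.13,-15,6,0,0,4.6,0.1,0.13,-16.8,6,0,0,4.6,0.1,0.13,-16.8,5,0,0,4.6,0.1,0.13,-16.8,2,0,0,4.6,0.1,0.13,-16.8,1,0,0,4.6,0.1,0.13,-16.8,1,0,0,4.6,0.1,0.13,-16.8,1,0,0,4.6,0.1,0.13,-16.8,1], "squeeze": 12}}

```text
time: 3.4
position: [528.5, -128.3, 7.5]
orientation: [0.001, 0.678, 0.735, 0.0]
contact_force: [-0.3, 0.6, 7.1]
finger_gap: 0.255
grasp_force: 12.0
```

{"api": "drive_tool", "payload": {"rows": [0,0,0,0,0,5,1,0,0,0,0,0,11,1,0,0,10,0,5,17,1,0,0,20,0,10,19,1,0,0,30,0,15,19,1,0,0,40,0,20,19,1,0,0,50,0,25,19,1,0,0,60,0,30,19,1,0,0,69,0,34.9,19,1,0,0,69,0,34.9,19,1]}}

```text
time: 4.65
position: [527.5, 223.7, 196.7]
orientation: [0.0, 0.141, 0.99, 0.0]
contact_force: [-0.5, -0.3, -0.1]
finger_gap: 0.261
grasp_force: 12.0
```

{"api": "drive_tool", "payload": {"rows": [0,0,0,0,0,0,1,0,0,0,0,0,0,1]}}

```text
time: 4.9
position: [527.7, 219.7, 196.6]
orientation: [-0.0, 0.144, 0.99, -0.0]
contact_force: [-0.4, 1.3, -0.3]
finger_gap: 0.26
grasp_force: 12.0
```

```bash
python3 - <<'E'
from h import *
o=robot.get_obs();print(o['position'],o['time'],o['joints'],o['orientation'],o['contact_force'])
ci,p,d=snap('wrist'); np.savez('w2.npz',p=p,d=d); print(ci)
u,v=proj(ci,[519,221,22]);print(u,v)
cv2.imwrite('pics/w2.png',cv2.resize(cv2.cvtColor(p,cv2.COLOR_RGB2BGR),(800,600),interpolation=cv2.INTER_CUBIC))
E
```

```text
[527.74440857 219.7080444  196.62383634] 4.9 [ 3.92025236e-01  2.89050558e-01  1.76750262e+00 -2.83365238e-04
  1.08529102e+00 -8.89800854e-01] [-4.40567017e-05  1.43917486e-01  9.89589675e-01 -1.71984755e-04] [-0.39511146  1.31244891 -0.33910958]
{'fx': 319.79233344872347, 'fy': 319.79233344872347, 'cx': 252.01340089421768, 'cy': 188.763807631585, 'eye': array([463.2389334 , 239.34335365, 366.58824337]), 'rotation': array([ 0.79551588, -0.09719137, -0.07269762,  0.59365257])}
250.35404423232043 164.83617258321178
```

View pics/w2.png

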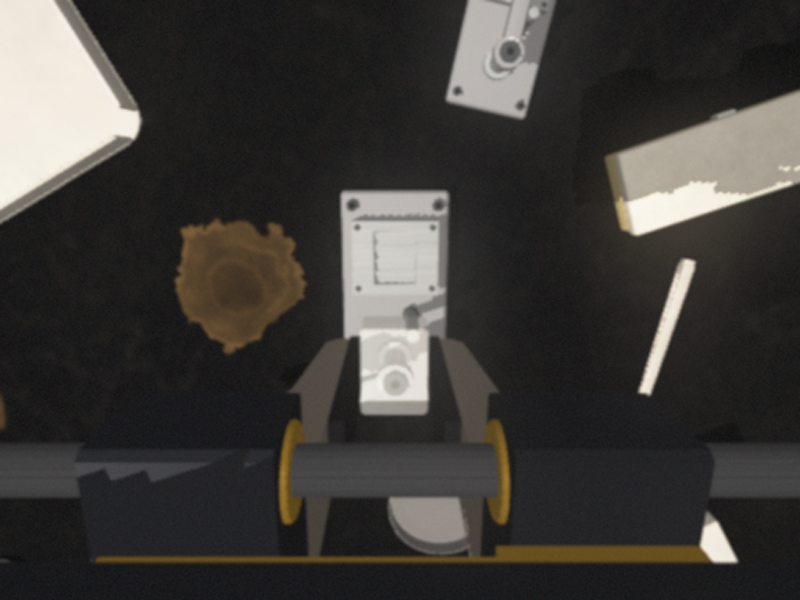

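```bash
python3 - <<'E'
from h import *
ci=robot.camera_info('wrist'); z=np.load('w2.npz');p=z['p'];d=z['d']
g=cv2.cvtColor(p,cv2.COLOR_RGB2GRAY)
W=lambda u,v,h:onz(ci,(u+.5)/1.5625-.5,(v+.5)/1.5625-.5,h)
def hole(u,v,h,r=5):
    u=(u+.5)/1.5625-.5;v=(v+.5)/1.5625-.5;u0,v0=int(round(u))-r,int(round(v))-r
    a=g[v0:v0+2*r+1,u0:u0+2*r+1].astype(float); w=np.clip(np.percentile(a,60)-25-a,0,None)
    yy,xx=np.mgrid[v0:v0+2*r+1,u0:u0+2*r+1]; uu,vv=(w*xx).sum()/w.sum(),(w*yy).sum()/w.sum()
    return onz(ci,uu,vv,h)
H=[hole(*q,22,3) for q in [(357,227),(434,227),(358,289),(432,289)]]
print(np.round(H,1),np.mean(H,0).round(1))
P=[W(*q,22) for q in [(373,231),(415,231),(415,284),(373,284)]];print('pocket',np.round(P,1),np.mean(P,0).round(1))
B=[hole(352,204,12,4),hole(438,204,12,4)];print('bolt',np.round(B,1),np.mean(B,0))
def a(p,q): return np.degrees(np.arctan2(*(p-q)[1::-1]))
print('y ang', a(H[1],H[0]),a(H[3],H[2]),a(B[1],B[0]),'x ang',a(H[2],H[0]),a(H[3],H[1]))
print('depth',pt(ci,d,250,148),pt(ci,d,228,165))
# post top, block in hand
print('base edges at row 132 (orig)', g[140:142,205:300].tolist())
print('col',g[125:195,252].tolist())
v=[(160),(165),(170)]
for r in (128,134,180,186,200):
    e=np.abs(np.diff(g[r].astype(int)[200:300]));i=np.argsort(e)[-4:]+200;print(r,sorted(i))
E
```

```text
[[491.8 204.3  22. ]
 [506.9 255.2  22. ]
 [533.1 192.1  22. ]
 [547.9 242.   22. ]] [519.9 223.4  22. ]
pocket [[497.6 214.2  22. ]
 [505.8 241.9  22. ]
 [541.8 231.6  22. ]
 [533.3 203.2  22. ]] [519.6 222.7  22. ]
bolt [[476.8 204.8  12. ]
 [494.1 262.6  12. ]] [485.43566183 233.68244116  12.        ]
y ang 73.37228236657434 73.47081653982774 73.27620645831277 x ang -16.37436296329255 -17.834403617914102
depth [501.45883399 225.8820242   21.79814808] [512.34687364 197.60151371  21.99485791]
base edges at row 132 (orig) [[38, 35, 36, 33, 37, 37, 39, 38, 37, 40, 42, 44, 61, 110, 157, 181, 188, 189, 189, 185, 172, 159, 146, 134, 129, 126, 126, 126, 125, 125, 124, 126, 127, 126, 124, 126, 126, 127, 126, 126, 126, 125, 126, 127, 124, 128, 126, 126, 126, 126, 126, 125, 127, 125, 125, 124, 126, 125, 124, 125, 124, 126, 124, 125, 124, 125, 125, 123, 124, 125, 124, 124, 122, 122, 126, 125, 125, 122, 121, 119, 110, 89, 61, 43, 40, 41, 41, 39, 40, 39, 42, 41, 42, 40, 40], [33, 35, 37, 39, 38, 38, 38, 38, 39, 42, 42, 42, 62, 111, 156, 181, 189, 188, 189, 185, 177, 170, 166, 163, 162, 163, 163
[... 308 characters left out ...]
41, 39, 42, 41, 38]]
col [185, 186, 185, 185, 186, 186, 187, 186, 187, 186, 187, 185, 175, 148, 126, 126, 160, 190, 202, 201, 200, 200, 198, 201, 204, 205, 203, 204, 204, 204, 202, 199, 200, 202, 204, 203, 207, 206, 206, 205, 207, 207, 206, 205, 204, 203, 203, 200, 201, 202, 204, 203, 200, 201, 195, 167, 161, 185, 199, 203, 202, 201, 201, 193, 188, 184, 185, 185, 185, 185]
128 [np.int64(216), np.int64(217), np.int64(218), np.int64(286)]
134 [np.int64(217), np.int64(218), np.int64(285), np.int64(286)]
180 [np.int64(218), np.int64(219), np.int64(238), np.int64(279)]
186 [np.int64(218), np.int64(219), np.int64(284), np.int64(285)]
200 [np.int64(218), np.int64(219), np.int64(284), np.int64(285)]
```

```bash
python3 - <<'E'
from h import *
ci=robot.camera_info('wrist'); z=np.load('w2.npz');p=z['p'];d=z['d']
g=cv2.cvtColor(p,cv2.COLOR_RGB2GRAY)
o=robot.get_obs();T=o['position'];M=R.from_quat(o['orientation'],scalar_first=True).as_matrix();print(M[:,0],M[:,1])
for x in(-16,16):
  for y in(-12,12):
    for zz in(8.5,-7.5):
      P=T+M[:,0]*x+M[:,1]*y+[0,0,zz]; print(x,y,zz,np.round((np.array(proj(ci,P))+.5)*1.5625-.5,1))
e=lambda a:a.tolist()
print(e(g[225,222:282]));print(e(g[195:280,252]),e(g[195:280,235]),e(g[195:280,268]))
E
```

```text
[-9.58571921e-01  2.84850615e-01  6.75436299e-06] [ 2.84850607e-01  9.58571899e-01 -2.15418198e-04]
-16 -12 8.5 [358.7 414.1]
-16 -12 -7.5 [361.5 394.5]
-16 12 8.5 [426.5 414.1]
-16 12 -7.5 [423.9 394.5]
16 -12 8.5 [357.1 327.8]
16 -12 -7.5 [360.2 314.6]
16 12 8.5 [428.  327.8]
16 12 -7.5 [425.1 314.6]
[44, 39, 40, 39, 40, 40, 45, 73, 127, 176, 200, 203, 204, 205, 204, 204, 203, 203, 202, 200, 201, 205, 208, 208, 204, 198, 192, 189, 188, 187, 185, 185, 186, 187, 188, 191, 198, 205, 205, 203, 200, 198, 198, 198, 197, 199, 201, 205, 206, 210, 209, 178, 119, 70, 50, 53, 51, 48, 48, 47]
[185, 186, 186, 183, 185, 184, 180, 173, 164, 164, 164, 166, 167, 168, 175, 194, 218, 228, 230, 226, 214, 200, 191, 198, 223, 230, 222, 208, 193, 187, 185, 186, 187, 187, 184, 183, 183, 186, 202, 222, 226, 213, 193, 181, 184, 187, 188, 185, 177, 169, 163, 163, 163, 170, 180, 186, 187, 191, 209, 223, 221, 193, 162, 154, 151, 151, 152, 150, 151, 140, 100, 57, 41, 42, 42, 41, 39, 39, 41, 40, 42, 39, 43, 38, 38] [186, 187, 187, 187, 185, 186, 182, 175, 168, 164, 165, 167, 167, 168, 174, 197, 220, 230, 233, 231, 225, 213, 207, 204, 204, 204, 204, 204, 204, 204, 205, 204, 204, 204, 204, 204, 204, 205, 206, 205, 206, 212, 225, 229, 223, 203, 188, 193, 208, 223, 230, 232, 232, 232, 232, 232, 232, 231, 231, 230, 223, 196, 167, 156, 155, 155, 155, 154, 151, 140, 98, 53, 36, 35, 34, 36, 36, 35, 36, 33, 34, 35, 33, 33, 33] [139, 126, 120, 119, 115, 109, 110, 122, 142, 153, 158, 156, 152, 151, 158, 174, 196, 214, 218, 216, 215, 215, 210, 203, 201, 199, 199, 197, 198, 197, 201, 213, 221, 224, 226, 226, 228, 227, 227, 227, 226, 227, 228, 226, 227, 227, 227, 227, 227, 226, 226, 227, 226, 226, 226, 226, 226, 226, 226, 225, 217, 186, 159, 149, 147, 148, 146, 148, 148, 140, 101, 58, 44, 43, 43, 43, 42, 41, 42, 39, 40, 41, 41, 41, 39]
```

{"api": "drive_tool", "payload": {"rows": [0,0,0,-0.8,0.2,-5,1,0,0,0,-0.8,0.2,-10,1,0,0,0,-0.8,0.2,-14,1,0,0,0,-0.8,0.2,-15.6,1,0,0,0,-0.8,0.2,-15.6,1,0,0,0,-0.8,0.2,-15.6,1,0,0,0,-0.8,0.2,-15.6,1]}}

```text
time: 5.82
position: [520.8, 223.3, 42.1]
orientation: [0.001, 0.143, 0.99, 0.001]
contact_force: [0.4, -0.8, 0.2]
finger_gap: 0.261
grasp_force: 12.0
```

```bash
python3 - <<'E'
from h import *
for i in range(3):
    o=robot.get_obs();print(o['position'],o['joint_vel'][:3]);ci,p,d=snap('wrist')
np.savez('w3.npz',p=p,d=d)
cv2.imwrite('pics/w3.png',cv2.resize(cv2.cvtColor(p,cv2.COLOR_RGB2BGR)[90:310,150:350],None,fx=2.7,fy=2.7,interpolation=cv2.INTER_CUBIC))
E
```

```text
[520.84252468 223.30133199  42.09767632] [6.90462255e-05 2.22933711e-03 4.93346944e-03]
[520.62466522 223.24516502  41.90175486] [0.00233865 0.00528524 0.00438671]
[520.43865879 223.21031878  41.66143432] [0.00030998 0.00434498 0.0041729 ]
```

View pics/w3.png

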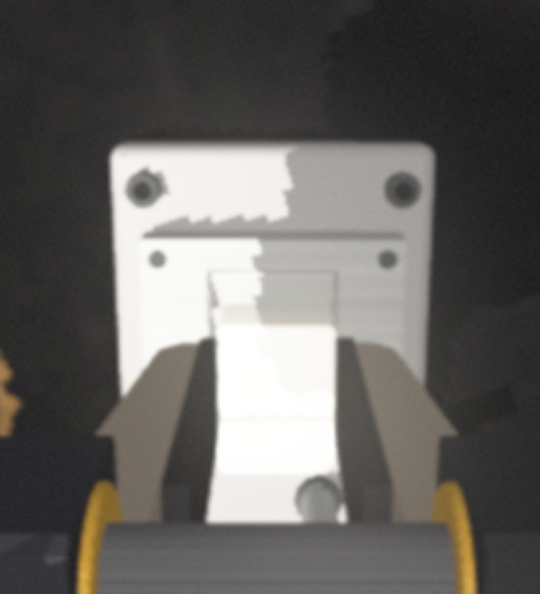

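```bash
python3 - <<'E'
from h import *
ci=robot.camera_info('wrist');o=robot.get_obs();T=o['position'];M=R.from_quat(o['orientation'],scalar_first=True).as_matrix();print(T)
def t(u,v,h): return (M.T@(onz(ci,u/2.7+150,v/2.7+90,h)-T)).round(1)
for n,u,v,h in [('pkL',211,271,22),('pkR',337,271,22),('hL',157,259,22),('hR',388,259,22),('bL',143,188,12),('bR',403,189,12),('edge',274,236,22),('plate',270,143,12),('blkL',217,325,50),('blkR',335,325,50)]: print(n,t(u,v,h))
E
```

```text
[520.27233053 223.14754563  41.44295517]
pkL [ 19.4 -14.1  19.4]
pkR [19.4 14.5 19.4]
hL [ 22.2 -26.2  19.4]
hR [22.2 25.9 19.4]
bL [ 36.8 -30.3  29.4]
bR [36.6 30.2 29.4]
edge [27.5  0.2 19.4]
plate [47.2 -0.7 29.4]
blkL [ 15.6 -10.9  -8.6]
blkR [15.6 12.2 -8.6]
```

{"api": "drive_tool", "payload": {"rows": [0,0,0,-0.05,-0.03,-0.6,1,0,0,0,-0.05,-0.03,-0.9,1,0,0,0,-0.05,-0.03,-1.15,1,0,0,0,-0.05,-0.03,-1.35,1,0,0,0,-0.05,-0.03,-1.45,1,0,0,0,-0.05,-0.03,-1.45,1,0,0,0,-0.05,-0.03,-1.45,1]}}

```text
time: 6.85
position: [519.2, 222.6, 26.5]
orientation: [-0.0, 0.143, 0.99, -0.0]
contact_force: [-2.1, -0.7, 7.6]
finger_gap: 0.261
grasp_force: 12.0
```

{"api": "drive_tool", "payload": {"rows": [0,0,0,0,0,0,3,0,0,0,0,0,0,5,0,0,0,0,0,0,5,0,0,0,0,0,2,5,0,0,0,0,0,6,5,0,0,0,0,0,12,5,0,0,0,0,0,15,5,0,0,0,0,0,15,5,0,0,0,0,0,15,5]}}

```text
time: 7.98
position: [518.6, 222.3, 175.0]
orientation: [-0.001, 0.143, 0.99, -0.0]
contact_force: [-0.3, -0.0, -0.1]
finger_gap: 0.544
grasp_force: 0.0
```

```bash
python3 - <<'E'
from h import *
o=robot.get_obs();print(o['position'])
ci,p,d=snap('wrist'); np.savez('w4.npz',p=p,d=d)
cv2.imwrite('pics/w4.png',cv2.resize(cv2.cvtColor(p,cv2.COLOR_RGB2BGR)[90:290,130:400],None,fx=2.9,fy=2.9,interpolation=cv2.INTER_CUBIC))
ci2,p2,d2=snap('top');np.savez('t1.npz',p=p2,d=d2)
for q in [(245,165),(250,150),(255,160),(250,172)]: print(pt(ci,d,*q).round(1))
E
```

```text
[518.62140179 222.29869677 174.99691733]
[502.8 220.3  34.9]
[492.6 228.3  12.9]
[503.1 230.6  20.1]
[511.1 223.   33.6]
```

View pics/w4.png

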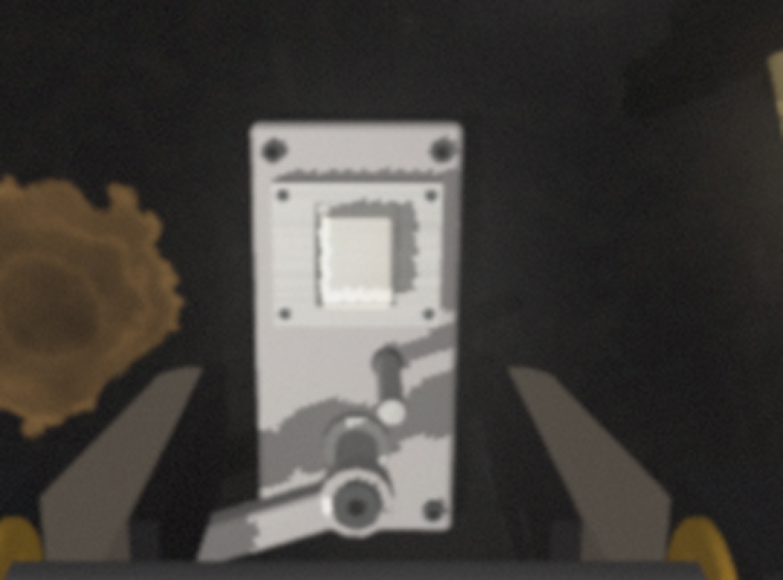

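{"api": "drive_tool", "payload": {"rows": [0,0,-10,1,-2,0,5,0,0,-20,3,-5,0,4,0,0,-30,5,-9,0,3,0,0,-40,7.5,-13.4,0,3,0,0,-50,7.5,-13.4,0,3,0,0,-60,7.5,-13.4,0,3,0,0,-70,7.5,-13.4,0,3,0,0,-71.4,7.5,-13.4,0,3,0,0,-71.4,7.5,-13.4,0,3]}}

```text
time: 9.2
position: [593.9, 88.6, 175.3]
orientation: [-0.0, 0.692, 0.722, -0.001]
contact_force: [0.2, -0.2, -0.0]
finger_gap: 0.327
grasp_force: 0.0
```

```bash
python3 - <<'E'
from h import *
o=robot.get_obs();T=o['position'];M=R.from_quat(o['orientation'],scalar_first=True).as_matrix();print(T,M[:,1],o['joints'])
ci,p,d=snap('wrist'); np.savez('w5.npz',p=p,d=d)
cv2.imwrite('pics/w5.png',cv2.cvtColor(p,cv2.COLOR_RGB2BGR))
E
```

```text
[593.89183471  88.57575122 175.27420016] [ 0.99915209  0.04115097 -0.0013003 ] [ 1.45564283e-01  3.55541025e-01  1.72410544e+00 -1.74275576e-05
  1.06325520e+00  1.04410033e-01]
```

View pics/w5.png

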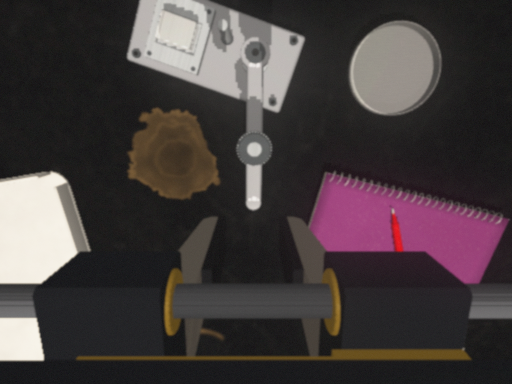

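```bash
python3 - <<'E'
from h import *
ci=robot.camera_info('wrist'); z=np.load('w5.npz');d=z['d'];p=z['p']
print('end',onz(ci,253.3,209,64),'tab',onz(ci,253.5,185,64),pt(ci,d,253,190),'head',pt(ci,d,247,141),onz(ci,254,149,97),'hinge',pt(ci,d,255,50),pt(ci,d,254,75), onz(ci,255.5,50.5,70))
g=cv2.cvtColor(p,cv2.COLOR_RGB2GRAY)
for r in(170,185,195,205): print(r,g[r,240:268].tolist())
E
```

```text
end [596.0923708   67.56111035  64.        ] tab [595.31452652  90.24869003  64.        ] [595.04946964  85.74237273  64.66960003] head [588.36062596 132.7744866   98.6762227 ] [594.00267955 126.674031    97.        ] hinge [591.72463323 203.1271462   67.50921814] [591.74246746 184.35913108  63.64478071] [592.1365198  202.35029861  70.        ]
170 [35, 35, 36, 39, 41, 72, 122, 165, 185, 192, 192, 193, 193, 193, 193, 193, 194, 195, 193, 185, 163, 121, 67, 40, 36, 35, 40, 36]
185 [33, 34, 35, 37, 41, 70, 124, 167, 188, 192, 193, 195, 194, 194, 195, 195, 195, 195, 193, 180, 147, 99, 55, 38, 35, 37, 36, 39]
195 [32, 33, 35, 33, 39, 71, 125, 171, 190, 194, 193, 194, 198, 199, 199, 197, 195, 195, 193, 177, 138, 83, 47, 36, 36, 36, 36, 36]
205 [32, 32, 32, 32, 36, 63, 120, 169, 193, 199, 200, 200, 202, 202, 203, 202, 203, 202, 197, 171, 118, 62, 39, 41, 39, 39, 38, 39]
```

{"api": "drive_tool", "payload": {"rows": [0,0,0,0.1,0,-5,3,0,0,0,0.1,0,-10,3,0,0,0,0.1,0,-12.9,3,0,0,0,0.1,0,-12.9,3]}}

```text
time: 9.75
position: [593.4, 88.4, 44.9]
orientation: [-0.001, 0.693, 0.721, -0.002]
contact_force: [1.0, 0.4, 0.9]
finger_gap: 0.325
grasp_force: 0.0
```

```bash
python3 - <<'E'
import numpy as np
f=np.radians(-88.2);s=113*np.array([np.cos(f),np.sin(f)])
for t in list(range(6,112,6))+[104,106,110,111,112,113,114,115]:
    a=f-np.radians(t);print(t,((113*np.array([np.cos(a),np.sin(a)])-s)/10).round(2))
E
```

```text
6 [-1.18  0.02]
12 [-2.36  0.17]
18 [-3.51  0.44]
24 [-4.62  0.83]
30 [-5.69  1.34]
36 [-6.71  1.95]
42 [-7.65  2.66]
48 [-8.51  3.47]
54 [-9.28  4.37]
60 [-9.96  5.34]
66 [-10.53   6.38]
72 [-10.99   7.47]
78 [-11.33   8.6 ]
84 [-11.55   9.76]
90 [-11.65  10.94]
96 [-11.62  12.12]
102 [-11.48  13.3 ]
108 [-11.21  14.45]
104 [-11.4   13.68]
106 [-11.31  14.07]
110 [-11.09  14.82]
111 [-11.03  15.01]
112 [-10.96  15.2 ]
113 [-10.89  15.38]
114 [-10.82  15.56]
115 [-10.74  15.75]
```

{"api": "drive_tool", "payload": {"rows": [0,0,-6,-1.18,0.02,0,3,0,0,-12,-2.36,0.17,0,3,0,0,-18,-3.51,0.44,0,3,0,0,-24,-4.62,0.83,0,3,0,0,-30,-5.69,1.34,0,3,0,0,-36,-6.71,1.95,0,3,0,0,-42,-7.65,2.66,0,3,0,0,-48,-8.51,3.47,0,3,0,0,-54,-9.28,4.37,0,3,0,0,-60,-9.96,5.34,0,3]}}

```text
time: 11.0
position: [496.8, 142.5, 49.0]
orientation: [0.0, 0.961, 0.276, 0.001]
contact_force: [1.7, -0.6, 0.1]
finger_gap: 0.328
grasp_force: 0.6
```

{"api": "drive_tool", "payload": {"rows": [0,0,-6,-0.57,1.04,0,3,0,0,-12,-1.03,2.13,0,3,0,0,-18,-1.37,3.26,0,3,0,0,-24,-1.59,4.42,0,3,0,0,-30,-1.69,5.6,0,3,0,0,-36,-1.66,6.78,0,3,0,0,-42,-1.52,7.96,0,3,0,0,-46,-1.35,8.73,0,3,0,0,-48,-1.25,9.11,0,3,0,0,-48,-1.25,9.11,0,3]}}

```text
time: 12.25
position: [484.3, 233.8, 48.6]
orientation: [-0.001, 0.991, -0.137, 0.001]
contact_force: [-0.4, 0.5, 0.8]
finger_gap: 0.325
grasp_force: 0.0
```

{"api": "drive_tool", "payload": {"rows": [0,0,-2,0.12,0.37,0,3,0,0,-3,0.18,0.56,0,3,0,0,-3,0.18,0.56,0,3,0,0,-3,0.18,0.56,0,3]}}

```text
time: 12.75
position: [485.0, 238.7, 47.2]
orientation: [-0.0, 0.987, -0.163, 0.0]
contact_force: [0.7, 0.8, -0.3]
finger_gap: 0.327
grasp_force: 0.0
```

```bash
python3 - <<'E'
from h import *
o=robot.get_obs();print(o['position'],o['contact_force'])
ci,p,d=snap('top'); np.savez('t2.npz',p=p,d=d)
ci,p,d=snap('wrist'); np.savez('w6.npz',p=p,d=d)
cv2.imwrite('pics/w6.png',cv2.cvtColor(p,cv2.COLOR_RGB2BGR))
E
```

```text
[485.0182426  238.70893769  47.22683465] [ 0.65760414  0.80461528 -0.26514376]
```

View pics/w6.png

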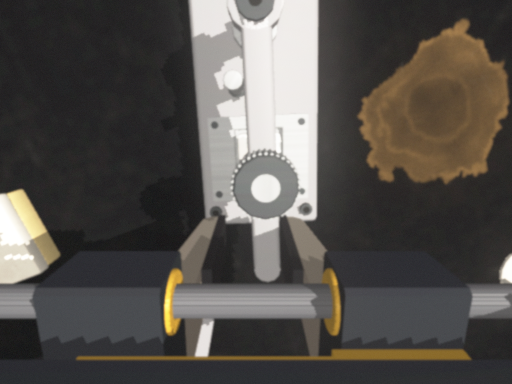

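{"api": "drive_tool", "payload": {"rows": [0,0,-1,0.07,0.19,0,3,0,0,-1,0.07,0.19,0,3,0,0,-2,0.14,0.37,0,3,0,0,-2,0.14,0.37,0,3]}}

```text
time: 13.35
position: [485.7, 240.6, 46.9]
orientation: [0.002, 0.984, -0.18, -0.001]
contact_force: [-0.5, -10.3, 4.8]
finger_gap: 0.326
grasp_force: 5.2
```

{"api": "drive_tool", "payload": {"rows": [0,0,-1,0.07,0.18,0,3,0,0,-1,0.07,0.18,0,3,0,0,-1,0.07,0.18,0,3]}}

```text
time: 13.72
position: [485.8, 240.7, 46.7]
orientation: [0.003, 0.982, -0.188, -0.001]
contact_force: [0.1, -20.4, 8.5]
finger_gap: 0.328
grasp_force: 9.4
```

{"api": "drive_tool", "payload": {"rows": [0,0,0,-0.15,-0.5,0,3,0,0,0,-0.25,-0.9,0,3,0,0,0,-0.25,-1.0,0,3,0,0,0,-0.25,-1.0,4,3,0,0,0,-0.25,-1.0,10,3,0,0,10,1,-1.5,14,4,0,0,20,3.2,-2.15,14,5,0,0,30,3.2,-2.15,14,5,0,0,40,3.2,-2.15,14,5,0,0,50,3.2,-2.15,14,5]}}

```text
time: 14.98
position: [519.1, 223.0, 187.1]
orientation: [-0.0, 0.969, 0.246, 0.0]
contact_force: [-0.7, 0.1, -0.5]
finger_gap: 0.544
grasp_force: 0.0
```

{"api": "drive_tool", "payload": {"rows": [0,0,10,0,0,0,5,0,0,20,0,0,0,5,0,0,30,0,0,0,5,0,0,40,0,0,0,5,0,0,50,0,0,0,5,0,0,60,0,0,0,5,0,0,70,0,0,0,5,0,0,80,0,0,0,5,0,0,90,0,0,0,5,0,0,100,0,0,0,5]}}

```text
time: 16.23
position: [519.1, 223.1, 187.1]
orientation: [-0.0, 0.434, 0.901, 0.0]
contact_force: [-0.4, -0.4, 0.7]
finger_gap: 0.543
grasp_force: 0.0
```

{"api": "drive_tool", "payload": {"rows": [0,0,10,0,0,0,5,0,0,20,0,0,0,5,0,0,30,0,0,0,5,0,0,40,0,0,0,5,0,0,50,0,0,0,5,0,0,60,0,0,0,5,0,0,70,0,0,0,5,0,0,80,0,0,0,5,0,0,90,0,0,0,5,0,0,90,0,0,0,5]}}

```text
time: 17.48
position: [519.1, 223.0, 187.1]
orientation: [0.0, -0.327, 0.945, 0.0]
contact_force: [0.1, 0.6, 0.2]
finger_gap: 0.545
grasp_force: 0.0
```

```bash
python3 - <<'E'
from h import *
o=robot.get_obs();T=o['position'];M=R.from_quat(o['orientation'],scalar_first=True).as_matrix();print(T,M[:,1],o['joints'],o['wrist_torque'])
ci,p,d=snap('wrist'); np.savez('w7.npz',p=p,d=d)
cv2.imwrite('pics/w7.png',cv2.cvtColor(p,cv2.COLOR_RGB2BGR))
E
```

```text
[519.0808028  223.00833976 187.07893735] [-6.17244081e-01  7.86771709e-01  1.47483889e-04] [ 4.02996302e-01  2.88897308e-01  1.79120079e+00  2.29250462e-04
  1.06131786e+00 -1.83314686e+00] [ 0.07368537 -0.10894293 -0.00472586]
```

View pics/w7.png

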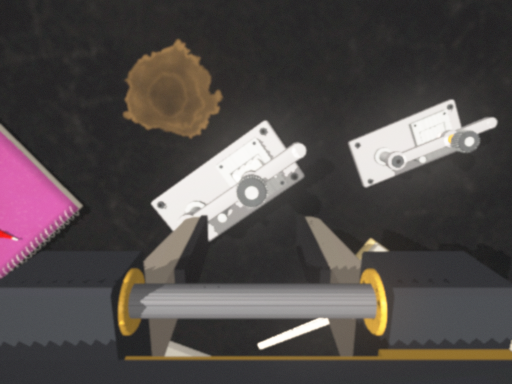

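```bash
python3 - <<'E'
from h import *
ci=robot.camera_info('wrist'); z=np.load('w7.npz');d=z['d'];p=z['p']
v,u=np.mgrid[165:220,225:280]; P=np.array([pt(ci,d,a,b) for a,b in zip(u.ravel(),v.ravel())])
k=P[:,2]>90; Q=P[k].astype(np.float32); print(k.sum(),np.percentile(Q[:,2],[10,50,90]),cv2.minEnclosingCircle(Q[:,:2].copy()),Q[:,:2].mean(0),np.median(Q[:,:2],0))
uv=np.c_[u.ravel(),v.ravel()][k].astype(np.float32);c,r=cv2.minEnclosingCircle(uv);print(c,r,onz(ci,*c,97.5))
# arm direction: bar-top pixels
v,u=np.mgrid[130:235,150:320]; v=v.ravel();u=u.ravel(); P=np.array([pt(ci,d,a,b) for a,b in zip(u,v)]);B=P[(P[:,2]>57)&(P[:,2]<70)][:,:2]
r=cv2.minAreaRect(B.astype(np.float32));print(r); t=B[(B[:,0]<500)]; print('tab',t.mean(0),len(t))
# nest holes etc at 22
g=cv2.cvtColor(p,cv2.COLOR_RGB2GRAY); print('bolts12',onz(ci,265,129,12),onz(ci,292,175,12),onz(ci,160,205,12))
E
```

```text
818 [96.42152863 97.84055328 98.90756073] ((497.77947998046875, 206.90267944335938), 40.337158203125) [517.57745 221.87581] [518.2214  222.30453]
(247.37234497070312, 190.2872314453125) 29.21333122253418 [520.29475143 219.49772456  97.5       ]
((531.5230712890625, 221.48446655273438), (27.1147518157959, 144.18792724609375), 72.66561126708984)
tab [481.40920549 233.71718014] 657
bolts12 [473.57767747 205.42418584  12.        ] [494.27688816 259.876204    12.        ] [612.25724216 164.7275707   12.        ]
```

{"api": "drive_tool", "payload": {"rows": [0,0,0,-0.1,-0.05,-5,5,0,0,0,-0.1,-0.05,-9,5,0,0,0,-0.1,-0.05,-11.3,5,0,0,0,-0.1,-0.05,-11.3,5,0,0,0,-0.1,-0.05,-11.3,4,0,0,0,-0.1,-0.05,-11.3,2,0,0,0,-0.1,-0.05,-11.3,2,0,0,0,-0.1,-0.05,-11.3,2,0,0,0,-0.1,-0.05,-11.3,2], "squeeze": 20}}

```text
time: 18.65
position: [519.1, 222.3, 75.1]
orientation: [0.001, -0.327, 0.945, -0.0]
contact_force: [1.4, -1.8, 7.0]
finger_gap: 0.284
grasp_force: 20.0
```

```bash
cat > s.py <<'E'
from h import *
o=robot.get_obs();M=R.from_quat(o['orientation'],scalar_first=True).as_matrix()
print('pos',o['position'].round(1),'yaw',np.degrees(np.arctan2(M[1,1],M[0,1])).round(2),'F',o['contact_force'].round(2),'tau',o['wrist_torque'].round(4),'gap',o['finger_gap']*92,'g',o['grasp_force'],'j6',o['joints'][5],'eff',o['joint_efforts'][5],o['time'])
E
python3 s.py
```

```text
pos [519.1 222.3  75.1] yaw 128.17 F [ 1.37 -1.82  6.99] tau [-0.3829 -0.3201  0.0185] gap 26.130134862801256 g 20.000981390476227 j6 -1.8343365614667202 eff -0.002010147800319828 18.65
```

{"api": "drive_tool", "payload": {"rows": [0,0,-5,0,0,-0.02,2,0,0,-10,0,0,-0.04,2,0,0,-15,0,0,-0.05,2,0,0,-20,0,0,-0.07,2,0,0,-25,0,0,-0.09,2,0,0,-30,0,0,-0.1,2]}}

```text
time: 19.4
position: [519.0, 222.5, 74.1]
orientation: [0.001, -0.07, 0.998, 0.0]
contact_force: [0.8, -1.0, 6.4]
finger_gap: 0.283
grasp_force: 20.0
```

```bash
python3 s.py
```

```text
pos [519.  222.5  74.1] yaw 98.0 F [ 0.76 -0.95  6.38] tau [-0.1106 -0.3019  0.0237] gap 26.05380193423804 g 19.99930590391159 j6 -1.3079308425555347 eff -1.1155711859464645 19.4
```

{"api": "drive_tool", "payload": {"rows": [0,0,-6,0,0,-0.02,2,0,0,-12,0,0,-0.04,2,0,0,-18,0,0,-0.06,2,0,0,-24,0,0,-0.08,2,0,0,-30,0,0,-0.1,2,0,0,-35,0,0,-0.12,2,0,0,-40,0,0,-0.14,2]}}

```text
time: 20.27
position: [519.1, 222.8, 72.7]
orientation: [0.001, 0.276, 0.961, 0.001]
contact_force: [0.2, 1.1, 6.7]
finger_gap: 0.287
grasp_force: 20.0
```

```bash
python3 s.py; python3 - <<'E'
from h import *
ci,p,d=snap('wrist');np.savez('w8.npz',p=p,d=d)
cv2.imwrite('pics/w8.png',cv2.resize(cv2.cvtColor(p,cv2.COLOR_RGB2BGR)[100:300,130:380],None,fx=3,fy=3,interpolation=cv2.INTER_CUBIC))
E
python3 s.py
```

```text
pos [519.1 222.8  72.7] yaw 57.99 F [0.18 1.06 6.73] tau [-0.0105 -0.2782  0.0527] gap 26.43652568567139 g 19.999355971813202 j6 -0.609759477719607 eff -1.1105267331004143 20.275
pos [519.1 222.8  72.7] yaw 57.74 F [0.9  0.32 6.49] tau [ 0.1103 -0.2521  0.0263] gap 26.302248345618157 g 20.000585317611694 j6 -0.6053411753001668 eff -0.5854635313153267 20.325
```

{"api": "drive_tool", "payload": {"rows": [0,0,-6,0,0,-0.02,2,0,0,-12,0,0,-0.04,2,0,0,-18,0,0,-0.06,2,0,0,-24,0,0,-0.08,2]}}

```text
time: 20.82
position: [519.3, 223.0, 71.9]
orientation: [0.001, 0.47, 0.883, 0.001]
contact_force: [0.4, 1.3, 4.8]
finger_gap: 0.285
grasp_force: 20.0
```

```bash
python3 s.py
```

```text
pos [519.3 223.   71.9] yaw 33.96 F [0.35 1.26 4.8 ] tau [ 0.2023 -0.3664  0.0133] gap 26.20092702908212 g 19.99861568212509 j6 -0.19035767615280505 eff -1.3414790108799934 20.825
```

{"api": "drive_tool", "payload": {"rows": [0,0,-3,0,0,-0.01,2,0,0,-6,0,0,-0.02,2]}}

```text
time: 21.08
position: [519.3, 223.0, 71.7]
orientation: [0.001, 0.515, 0.857, 0.001]
contact_force: [1.7, 1.7, 3.3]
finger_gap: 0.283
grasp_force: 20.0
```

```bash
python3 s.py
```

```text
pos [519.3 223.   71.7] yaw 28.05 F [1.72 1.75 3.35] tau [ 0.1626 -0.4169  0.0481] gap 26.058649440396053 g 19.999962151050568 j6 -0.08735176799925057 eff -0.6381756998598576 21.075
```

```bash
cat >> s.py <<'E'
ci,p,d=snap('wrist'); u,v=proj(ci,[518.8,222.5,95]); u,v=int(u),int(v)
v,u=np.mgrid[v-14:v+15,u-14:u+15]; P=np.array([pt(ci,d,a,b) for a,b in zip(u.ravel(),v.ravel())]); P=P[np.hypot(P[:,0]-518.8,P[:,1]-222.5)<9]; print('headz',len(P),np.median(P[:,2]).round(2),P[:,2].mean().round(2))
E
python3 s.py
```

```text
pos [519.3 223.   71.7] yaw 28.05 F [1.72 1.75 3.35] tau [ 0.1626 -0.4169  0.0481] gap 26.058649440396053 g 19.999962151050568 j6 -0.08735176799925057 eff -0.6381756998598576 21.075
headz 795 94.57 94.57
```

{"api": "drive_tool", "payload": {"rows": [0,0,-3,0,0,-0.01,2,0,0,-6,0,0,-0.02,2]}}

```text
time: 21.38
position: [519.4, 223.0, 71.5]
orientation: [0.001, 0.558, 0.83, 0.001]
contact_force: [1.6, 1.2, 5.7]
finger_gap: 0.285
grasp_force: 20.0
```

```bash
python3 s.py
```

```text
pos [519.4 223.   71.5] yaw 22.11 F [1.56 1.19 5.67] tau [ 0.2611 -0.4428  0.0441] gap 26.25081506527767 g 20.000049769878387 j6 0.016442503639679765 eff -0.6601147726178169 21.375
headz 793 94.37 94.38
```

{"api": "drive_tool", "payload": {"rows": [0,0,-4,0,0,-0.01,2,0,0,-8,0,0,-0.03,2,0,0,-12,0,0,-0.04,2]}}

```text
time: 21.8
position: [519.5, 223.0, 71.1]
orientation: [0.001, 0.642, 0.766, 0.002]
contact_force: [2.8, 2.0, 5.4]
finger_gap: 0.283
grasp_force: 20.0
```

```bash
python3 s.py
```

```text
pos [519.5 223.   71.1] yaw 10.08 F [2.83 2.01 5.43] tau [ 0.2873 -0.517   0.0478] gap 26.076591683528562 g 19.999505281448364 j6 0.22644919530024257 eff -0.8803326264023781 21.8
headz 790 93.96 93.94
```

{"api": "drive_tool", "payload": {"rows": [0,0,-4,0,0,-0.01,2,0,0,-8,0,0,-0.03,2]}}

```text
time: 22.1
position: [519.5, 222.9, 70.8]
orientation: [0.001, 0.694, 0.72, 0.002]
contact_force: [3.3, 0.7, 7.1]
finger_gap: 0.284
grasp_force: 20.0
```

```bash
python3 s.py
```

```text
pos [519.5 222.9  70.8] yaw 2.14 F [3.32 0.73 7.15] tau [ 0.1026 -0.6133  0.0573] gap 26.15001513930651 g 19.999731481075287 j6 0.36516635359703453 eff -0.8948923274874687 22.1
headz 796 93.66 93.65
```

Turned 126°, head at 93.7 mm, still free. Steps of 5°.

{"api": "drive_tool", "payload": {"rows": [0,0,-3,0,0,-0.01,2,0,0,-6,0,0,-0.02,2]}}

```text
time: 22.4
position: [519.5, 222.9, 70.6]
orientation: [0.0, 0.73, 0.683, 0.002]
contact_force: [3.1, 1.2, 4.9]
finger_gap: 0.282
grasp_force: 20.0
```

```bash
python3 s.py
```

```text
pos [519.5 222.9  70.6] yaw -3.83 F [3.15 1.17 4.9 ] tau [ 0.1785 -0.6018  0.0435] gap 25.973343678845183 g 20.000053346157074 j6 0.4693272632038385 eff -0.659799836575985 22.4
headz 797 93.42 93.4
```

{"api": "drive_tool", "payload": {"rows": [0,0,-3,0,0,-0.01,2,0,0,-5,0,0,-0.02,2]}}

```text
time: 22.7
position: [519.6, 222.9, 70.4]
orientation: [0.0, 0.759, 0.651, 0.002]
contact_force: [3.0, 0.7, 6.5]
finger_gap: 0.285
grasp_force: 20.0
```

```bash
python3 s.py
```

```text
pos [519.6 222.9  70.4] yaw -8.81 F [3.03 0.66 6.46] tau [ 0.1084 -0.6058 -0.0068] gap 26.21293950879748 g 20.00052273273468 j6 0.556228022375059 eff -0.3154468350112438 22.7
headz 779 93.22 93.21
```

{"api": "drive_tool", "payload": {"rows": [0,0,-2.5,0,0,-0.01,2,0,0,-5,0,0,-0.02,2]}}

```text
time: 23.0
position: [519.6, 222.9, 70.2]
orientation: [0.0, 0.787, 0.617, 0.002]
contact_force: [3.2, 1.6, 6.4]
finger_gap: 0.285
grasp_force: 20.0
```

```bash
python3 s.py
```

```text
pos [519.6 222.9  70.2] yaw -13.81 F [3.2  1.56 6.38] tau [ 0.0695 -0.5952  0.017 ] gap 26.24008607204095 g 20.00038504600525 j6 0.6435592908064706 eff -0.5426729656755924 23.0
headz 779 93.11 93.09
```

{"api": "drive_tool", "payload": {"rows": [0,0,-2.5,0,0,-0.01,2,0,0,-5,0,0,-0.02,2]}}

```text
time: 23.3
position: [519.7, 222.9, 70.2]
orientation: [0.0, 0.813, 0.582, 0.002]
contact_force: [3.4, 0.5, 8.8]
finger_gap: 0.287
grasp_force: 20.0
```

```bash
python3 s.py
```

```text
pos [519.7 222.9  70.2] yaw -18.81 F [3.38 0.54 8.78] tau [ 0.0137 -0.5302  0.0587] gap 26.418510805828006 g 20.00062644481659 j6 0.7308319233925931 eff -0.5064223520457745 23.3
headz 785 92.97 92.95
```

{"api": "drive_tool", "payload": {"rows": [0,0,-2.5,0,0,-0.01,2,0,0,-5,0,0,-0.02,2]}}

```text
time: 23.6
position: [519.8, 222.9, 70.1]
orientation: [0.0, 0.838, 0.546, 0.002]
contact_force: [2.6, 0.5, 9.0]
finger_gap: 0.284
grasp_force: 20.0
```

```bash
python3 s.py
```

```text
pos [519.8 222.9  70.1] yaw -23.81 F [2.64 0.46 8.98] tau [-0.0907 -0.4678  0.039 ] gap 26.161060495382703 g 20.000327825546265 j6 0.8180554595111531 eff -0.47325320541858673 23.6
headz 787 92.78 92.83
```

{"api": "drive_tool", "payload": {"rows": [0,0,-2,0,0,-0.01,2,0,0,-4,0,0,-0.01,2]}}

```text
time: 23.9
position: [519.7, 222.8, 70.0]
orientation: [0.0, 0.856, 0.517, 0.002]
contact_force: [2.6, -0.5, 10.6]
finger_gap: 0.282
grasp_force: 20.0
```

```bash
python3 s.py
```

```text
pos [519.7 222.8  70. ] yaw -27.78 F [ 2.61 -0.45 10.62] tau [-0.0495 -0.4331  0.1474] gap 25.92189426560468 g 20.001063644886017 j6 0.8875339434688608 eff -0.3327761124819517 23.9
headz 783 92.74 92.73
```

```bash
python3 - <<'E'
from h import *
T=[];F=[]
for i in range(6):
    o=robot.get_obs();T.append(o['wrist_torque'][2]);F.append(o['contact_force'][2]);robot.snapshot('wrist')
print(np.round(T,3),np.round(F,1))
E
```

```text
[0.115 0.097 0.029 0.135 0.067 0.057] [ 9.8  9.7 10.4  9.4 11.1  9.8]
```

```bash
cat > q.py <<'E'
from h import *
T=[];F=[]
for i in range(8):
    o=robot.get_obs();T.append(o['wrist_torque'][2]);F.append(o['contact_force'][2]);robot.snapshot('wrist')
print('tau',np.mean(T).round(3),np.round(T,2),'Fz',np.mean(F).round(1),o['time'])
E
echo
```

{"api": "drive_tool", "payload": {"rows": [0,0,-3,0,0,0,2]}}

```text
time: 24.38
position: [519.8, 222.9, 70.1]
orientation: [0.0, 0.869, 0.494, 0.002]
contact_force: [2.8, 0.0, 8.9]
finger_gap: 0.282
grasp_force: 20.0
```

```bash
python3 q.py; python3 s.py
```

```text
tau 0.089 [0.19 0.13 0.06 0.06 0.04 0.05 0.07 0.1 ] Fz 9.6 24.725
pos [519.8 222.9  70.1] yaw -30.72 F [ 3.45 -0.36  8.34] tau [-0.049  -0.4616  0.0743] gap 25.955326928796733 g 20.00131130218506 j6 0.9388080751809581 eff 0.06455538561567664 24.775
headz 782 92.65 92.68
```

{"api": "drive_tool", "payload": {"rows": [0,0,0,0,0,0,3.5,0,0,0,0,0,0,5,0,0,0,0,0,0,5,0,0,0,0,0,3,5,0,0,0,0,0,8,5,0,0,0,0,0,13,5,0,0,0,0,0,13,5,0,0,0,0,0,13,5]}}

```text
time: 25.82
position: [517.5, 222.0, 198.0]
orientation: [-0.0, 0.87, 0.494, -0.0]
contact_force: [-0.5, 0.4, -0.6]
finger_gap: 0.545
grasp_force: 0.0
```

```bash
cat > v.py <<'E'
from h import *
T=[]
for i in range(3): T.append(robot.get_obs()['wrist_torque'][2])
ci,p,d=snap('wrist'); u,v=proj(ci,[518.8,222.5,93]); u,v=int(u),int(v)
v,u=np.mgrid[v-30:v+31,u-30:u+31]; P=np.array([pt(ci,d,a,b) for a,b in zip(u.ravel(),v.ravel())]); P=P[(P[:,2]>88)&(P[:,2]<102)]; print('head',len(P),np.median(P,0).round(2),P.mean(0).round(2),P.max(0)-P.min(0))
E
python3 v.py
```

```text
head 690 [520.48 223.64  92.45] [520.48 223.56  92.36] [26.4819429  27.43614901  6.85103692]
```

```bash
python3 -c "
from workcell import robot
print(robot.hand_in())"
```

```text
the job is handed in; nothing more can be done
None
```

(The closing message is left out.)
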